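Seat the core pin in the hidden socket of a casting mould

ROBOT

A 6-joint arm with a two-finger parallel gripper is mounted at the origin on a cart in front of the work surface, level with it; the furniture and walls round the work are solid. World frame = base frame: x ahead of the robot, y to its left, z up, the work surface at z = 0. Lengths are in m, angles in rad, forces in N, time in s.
With the tool pointing down it reaches from about 0.35 to 1 m from the base axis. Payload 7.1 kg.
Tool frame: the origin (TCP) lies between the finger pads; the fingertips stand 22 mm ahead of it and the grasp point (between the pads) lies 3 mm ahead of it; z points along the fingers, y is the line along which they close (so a half turn about z gives the same grasp; the last joint's range is limited). The gripper opens to 85 mm and grips with 20 to 120 N. Pads are 22 mm wide; open, the fingers measure 114 mm over their backs; the gripper's body (76 mm by 85 mm) begins 54 mm behind the grasp point. The pads swing forward as they close: fully open they stand 13 mm farther back than shut.
Start: joints at [-1.2, 0.423, 1.63, -0, 1.089, -0.019], TCP at [0.238, -0.578, 0.216] pointing down, gripper open.
Joint ranges: [-3, 3], [-0.9, 2.11], [0.09, 2.58], [-1.31, 4.45], [0.11, 2.69], [-2.54, 2.54]. Speed limits (rad/s): [2.39, 2.39, 3.01, 3.14, 3.14, 3.14].

INTERFACE

Orientations are given as a rotation vector (axis times angle).
In Python, from rig import manip gives the robot as it stands. The module is installed in compiled form; this text tells all that it offers. Calls block until the motion is done:
- manip.move_to(position, orientation): joint-space move of the TCP to a pose.
- manip.servo_line(position, orientation=None, rate=0.15): straight line of the TCP; orientation=None keeps the orientation; rate is the mean speed in m/s.
- manip.set_joints(angles): joint-space move.
- manip.command_gripper(opening, f_grip=None): finger opening in m; f_grip is the grip in N (None keeps the last); returns when the fingers have stopped.
- manip.hold(seconds).
- manip.solve_ik(position, orientation): joint angles nearest the present ones, or None.
- manip.camera(name): name is "scene" or "top" or "wrist"; returns a dict with "image" (400x640x3 uint8, red, green, blue), "fx", "fy", "cx", "cy" (pixels), "k1" (the pictures are not rectified: a ray, as slopes to the right and down, at radius r is drawn at 1 + k1 r^2 times it, then the intrinsics apply), "cam_to_world" (4x4, takes a point from camera to world coordinates); the wrist camera has in their place "mount" (4x4, takes a point from camera to tool coordinates, whose origin is the TCP and whose axes are the flange's). Camera axes: x right, y down, z forward; pixel columns grow to the right and rows downward; lengths in m; the calibration is good to about 2 mm. A picture is of the moment at which its call begins: read the wrist's pose just before it. There is no depth.
A pose or a line that the arm cannot do raises manip.IKError and nothing moves.
- manip.sign_off(): hands the job in; it is judged then, once.
Readings, each from a call of its own:
- manip.get_time(): time.
- manip.get_joint_positions(): joint angles.
- manip.get_joint_vel(): joint speeds.
- manip.get_tau(): joint torques, N m.
- manip.get_position(): TCP position.
- manip.get_ee_rot(): TCP orientation.
- manip.get_contact_force(): force on the tool from outside, world axes, zero at the start.
- manip.get_torque(): the same for the moment, N m.
- manip.get_width(): finger opening in m.
- manip.get_grip_force(): force on a finger pad.
Only numpy, scipy, OpenCV 4.12 (cv2) and the standard library are available. Lean on these libraries where they do the work, as an engineer would, in place of code of your own. Each camera call takes 0.05 s, during which the arm holds its last target. There are 200 camera calls.

TASK

First take the cast puck off the mouth of the casting mould and stand it flat on the bench beside the mould, without dropping it or knocking it off. Then take the core pin from its wooden stand and plant it upright in the mould, fully home in the blind socket in the floor of the mould's well: the socket lies somewhere off the well's centre, out of sight, so feel for it with the pin's foot, for instance in a slow spiral, until the pin drops in. Let go of the pin and leave the mixing cup and the tape roll where they are.

Things in the scene. Friction and masses are not known exactly. Their poses are not given: they have to be found in the camera images.
- mould: Aluminium casting mould fixed to the bench: a square block 110 x 110 mm, 66 mm high; 10 mm high bolted ears reach 83 mm from its centre along its x; a clamp screw 18 mm thick sticks out 14 mm from each y side at 48 mm height. Origin: centre of its underside, on the bench; z up. A vertical round well 42 mm across, 36 mm deep, opens in the centre of its top.
- mould_mouth (a point): Centre of the well's mouth, on the mould's top face, 66 mm above the bench. The well's wall keeps the 18 mm pin from straying more than 12 mm off the well's axis.
- well_floor (a point): Centre of the well's flat dark floor, 30 mm above the bench, turned as the mould. The floor holds one vertical round blind socket, 20.5 mm across, 24 mm deep, rim chamfered 1.5 mm. Its centre is off this point by an unknown amount, different each time: up to 7 mm either way along the mould's x and likewise along its y. It is dark, down inside the well and hard to see.
- puck: Brown cast sample puck, a plain cylinder about 50 mm across and 36 mm high, about 0.15 kg, lying loose over the mould's mouth at the start (within 2 mm of its centre). Origin: centre of its underside; z up. Grasp it round the rim.
- core_pin: Core pin, loose, 130 mm long, 0.12 to 0.24 kg: steel shank 18 mm across, foot chamfered 2 mm; a ringed brass head 26 mm across, 90 to 130 mm above the foot, to grip by. Origin: centre of the foot's face; z runs up the pin to the head. Upright in its stand at the start. Fully home its origin is 6 mm above the mould's origin; on the well's floor beside the socket, 30 mm.
- pin_head (a point): Point on the pin's axis 110 mm above its foot, the middle of the brass head.
- pin_stand: Wooden stand fixed to the bench, 70 x 70 mm, 40 mm high. Origin: centre of its underside. The pin stands in a blind hole 21 mm across and 30 mm deep in its centre, its foot 10 mm above the bench.
- cup: Grey mixing cup, 77 mm across and 88 mm high, loose, a bystander to leave alone. Origin: centre of its underside.
- tape: Roll of brown packing tape lying flat, 90 mm across, 48 mm high, loose, a bystander to leave alone. Origin: centre of its underside.
Not all that is in view belongs to the job. Of the things that look like the core_pin, the middle-sized one is meant.

How it is judged:
By the outcome, as a careful person would: the job done as asked, in the order asked, and still so for the second after the job is handed in, with the robot touching nothing.
It also fails if it takes over 72 s, if anything falls off the work surface, if the arm or the gripper's body presses on something with over 40 N, if the wrist force passes 120 N, or if a joint passes its speed limit or range.

## Working session

There is one attempt and no reset: what is moved stays moved. The work goes in short steps, each a Python script; the robot and the scene stay as the last script left them, time stands still between calls to the robot, and variables do not carry over. Pictures are saved under pics/ and viewed, at most 13 in all, crops included, and the job is handed in when it is done.

```bash
mkdir -p pics; python3 - <<'E'
from rig import manip
import cv2,numpy as np
for n in ("scene","top"):
    c=manip.camera(n); cv2.imwrite(f"pics/{n}0.png",c["image"][:,:,::-1])
    print(n,c["fx"],c["fy"],c["cx"],c["cy"],c["k1"]);print(np.round(c["cam_to_world"],3))
c=manip.camera("wrist");print(c["fx"],c["k1"]);print(np.round(c["mount"],3))
print(manip.get_ee_rot(),manip.get_time())
E
```

```text
scene 472.16313773019414 472.16313773019414 319.96282400522875 196.3701238574235 -0.0021598954500153
[[ 0.878 -0.364  0.31   0.292]
 [-0.478 -0.676  0.561 -0.637]
 [ 0.006 -0.641 -0.767  0.791]
 [ 0.     0.     0.     1.   ]]
top 390.0987338268095 390.0987338268095 315.8530150167374 196.97966088227932 -0.03624732585099027
[[ 0.017 -0.997  0.078  0.491]
 [-1.    -0.019 -0.02  -0.114]
 [ 0.022 -0.078 -0.997  0.976]
 [ 0.     0.     0.     1.   ]]
283.67889969835704 -0.0444367572553951
[[ 0.001 -0.962 -0.271  0.069]
 [ 1.     0.001  0.    -0.   ]
 [-0.    -0.271  0.962 -0.157]
 [ 0.     0.     0.     1.   ]]
[-3.08092624e+00 -6.08226677e-01  3.40353564e-04] 0.15
```

View pics/scene0.png

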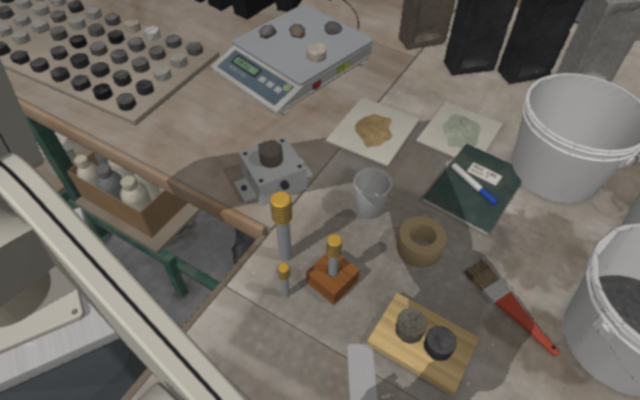

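View pics/top0.png

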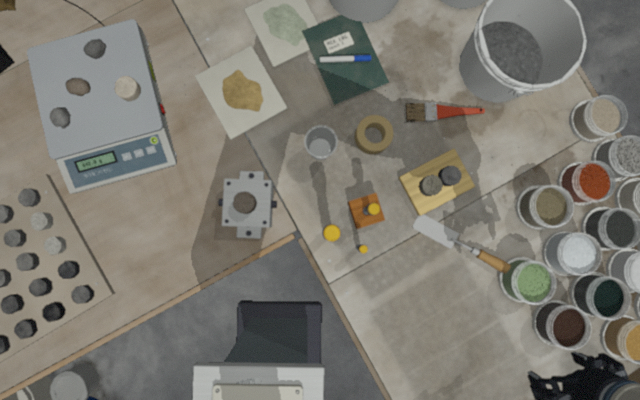

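The top view shows the mould with the puck at about (245,203) and three pin heads: the large one at (332,233), the small one at (363,249), and the middle one in the wooden stand at (374,210). The cup is at (320,142) and the tape at (375,134). The scene view agrees: stand pin at (334,245), mould at (272,168).

```bash
cat > h.py <<'E'
from rig import manip
import numpy as np, cv2
from scipy.spatial.transform import Rotation as R
def pose(c):
    if "cam_to_world" in c: return c["cam_to_world"]
    T=np.eye(4); T[:3,:3]=R.from_rotvec(c["rot"]).as_matrix(); T[:3,3]=c["pos"]
    return T@c["mount"]
def grab(n):
    p,r=manip.get_position(),manip.get_ee_rot()
    c=manip.camera(n); c["pos"],c["rot"]=np.array(p),np.array(r); return c
def ray(c,u,v):
    d=np.array([(u-c["cx"])/c["fx"],(v-c["cy"])/c["fy"]]); s=d.copy()
    for _ in range(20): s=d/(1+c["k1"]*(s@s))
    T=pose(c); return T[:3,3],T[:3,:3]@np.array([*s,1])
def onz(c,u,v,z):
    o,d=ray(c,u,v); return o+d*(z-o[2])/d[2]
def proj(c,p):
    T=pose(c); q=T[:3,:3].T@(np.asarray(p)-T[:3,3]); s=q[:2]/q[2]; s=s*(1+c["k1"]*(s@s))
    return s*[c["fx"],c["fy"]]+[c["cx"],c["cy"]]
E
python3 - <<'E'
from h import *
t=grab("top"); s=grab("scene")
a=cv2.resize(t["image"][155:255,195:295],(400,400),interpolation=3)
b=cv2.resize(t["image"][170:270,310:410],(400,400),interpolation=3)
cv2.imwrite("pics/c1.png",np.hstack([a,b])[:,:,::-1])
cs=np.hstack([cv2.resize(s["image"][130:210,225:325],(400,320),interpolation=3),cv2.resize(s["image"][215:305,265:365],(400,320),interpolation=3)])
cv2.imwrite("pics/c2.png",cs[:,:,::-1])
for n,(u,v),z in (("puck",(245,203),.102),("pin",(374,210),.14),("big",(332,233),.15),("small",(363,249),.08),("cup",(320,142),.088),("tape",(375,134),.048)):
    print(n,np.round(onz(t,u,v,z),3))
# yellow heads
for c in (t,s):
    h=cv2.cvtColor(c["image"],cv2.COLOR_RGB2HSV); m=cv2.inRange(h,(15,150,110),(35,255,255))
    n,l,st,ce=cv2.connectedComponentsWithStats(m)
    for i in range(1,n):
        if st[i,4]>15: print(st[i],ce[i].round(1))
E
```

```text
puck [0.543 0.026 0.102]
pin [ 0.53  -0.257  0.14 ]
big [ 0.48  -0.167  0.15 ]
small [ 0.444 -0.242  0.08 ]
cup [ 0.688 -0.14   0.088]
tape [ 0.72  -0.274  0.048]
[350 194  34  33 614] [366.4 210.4]
[324 225  16  16 209] [331.5 232.5]
[359 246   8   7  44] [362.8 248.7]
[271 192  19  16 241] [280.1 199.6]
[328 235  13  12 126] [334.  240.3]
[279 264   9   9  70] [283.2 267.9]
```

View pics/c1.png

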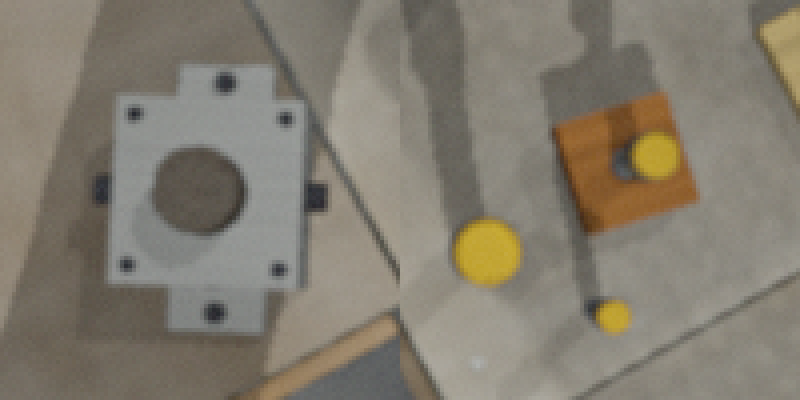

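View pics/c2.png

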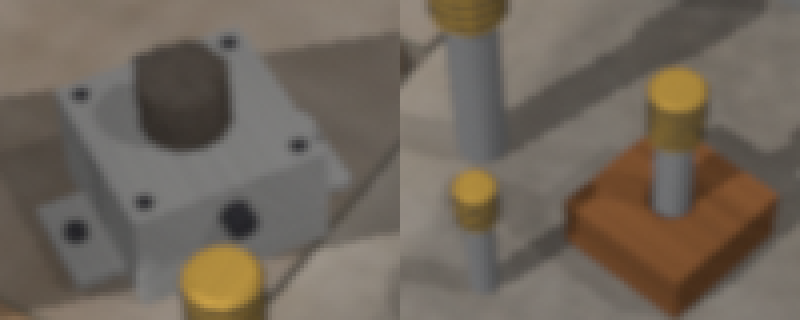

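The crops give the mould's top-face bolts at about (134,114), (286,119), (278,270) and (126,265) in the left half of c1. The ears lie along image-vertical (world x) and the clamp screws along world y. The stand pin leans nowhere. I'll compute the poses from these, then look with the wrist camera from above.

```bash
cat >> h.py <<'E'
def down(a):
    y=np.array([np.cos(a),np.sin(a),0]); z=np.array([0,0,-1.]); x=np.cross(y,z)
    return R.from_matrix(np.c_[x,y,z]).as_rotvec()
def best(p,a):
    o=[(abs(q[5]),r) for r in (down(a),down(a+np.pi)) for q in [manip.solve_ik(p,r)] if q is not None]
    return min(o,key=lambda t:t[0])[1]
E
python3 - <<'E'
from h import *
t=grab("top"); s=grab("scene")
H=[onz(t,195+u/4,155+v/4,.066) for u,v in ((134,114),(286,119),(278,270),(126,265))]
Hs=[onz(s,225+u/4,130+v/4,.066) for u,v in ((229,43),(299,145),(145,202),(80,93))]
for h in (H,Hs):
    h=np.array(h)[:,:2]; c=h.mean(0); e=(h[0]+h[1]-h[2]-h[3]); 
    print("mould",c.round(4),"yaw",np.degrees(np.arctan2(e[1],e[0])).round(2),[np.linalg.norm(h[i]-h[i-1]).round(4) for i in range(4)])
print("pintop",onz(t,310+255/4,170+155.5/4,.14).round(4),onz(s,265+277/4,215+(92)*90/320,.14).round(4))
print("base", onz(t,310+.25*(555+697+595+667-1600)/4,170+.25*(130+198+232+95)/4,.04).round(4))
print("puck",onz(t,195+199/4,155+191/4,.102).round(4),"big",onz(t,332,232.5,.175).round(3),onz(s,281,199,.175).round(3))
p=np.array([0.54,0.02,0.30]); 
r=best(p,0.0); print(manip.solve_ik(p,r),R.from_rotvec(r).as_matrix().round(2).tolist())
E
```

```text
mould [0.545  0.0285] yaw -1.26 [np.float64(0.0882), np.float64(0.0889), np.float64(0.0882), np.float64(0.0882)]
mould [0.5441 0.031 ] yaw -1.41 [np.float64(0.0879), np.float64(0.0877), np.float64(0.088), np.float64(0.089)]
pintop [ 0.5329 -0.2564  0.14  ] [ 0.5302 -0.2572  0.14  ]
base [ 0.5327 -0.2574  0.04  ]
puck [0.5432 0.0268 0.102 ] big [ 0.481 -0.165  0.175] [ 0.481 -0.161  0.175]
[ 1.49963975e-02  2.06948034e-01  1.73192088e+00 -4.44089210e-16
  1.20272374e+00  1.49963975e-02] [[0.0, 1.0, 0.0], [1.0, 0.0, -0.0], [-0.0, 0.0, -1.0]]
```

```bash
python3 - <<'E'
from h import *
P=np.array([0.544,0.029]); a=np.radians(-1.3)
manip.servo_line([0.238,-0.578,0.30],rate=0.25)
r=best([*P,.28],a)
manip.move_to([*P,.28],r); print(manip.get_time())
w=grab("wrist"); cv2.imwrite("pics/w1.png",w["image"][:,:,::-1])
print("proj puck top",proj(w,[*P,.102]), "mould c",proj(w,[.5445,.0298,.066]))
for dx,dy in ((44,44),(44,-44),(-44,-44),(-44,44)):
    print(proj(w,[.5445+dx*1e-3,.0298+dy*1e-3,.066]).round(1))
print(manip.get_contact_force(),manip.get_width())
E
```

```text
3.2583
proj puck top [318.67714473 176.00002162] mould c [319.05851043 169.98075361]
[352.5 135.4]
[352.  201.1]
[287.7 202.5]
[284.1 137. ]
[-0.0399985  -0.34784005 -0.22097549] 0.08563318806467818
```

View pics/w1.png

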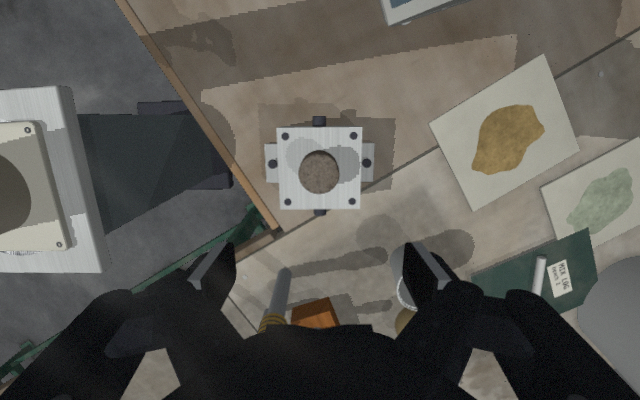

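The wrist view confirms it: the bolts at (286,136), (353,136), (353,202) and (286,202) and the puck at (320,172) are all within about 1–2 px of prediction. Next I grasp the puck.

```bash
cat >> h.py <<'E'
def fz(): return np.array(manip.get_contact_force())
def guarded(p,zend,step,thr,rate=0.03):
    """descend at xy p in small steps until the upward force rises by thr"""
    f0=fz()[2]; z=manip.get_position()[2]
    while z>zend:
        z=max(zend,z-step); manip.servo_line([p[0],p[1],z],rate=rate)
        if fz()[2]-f0>thr: return True
    return False
E
python3 - <<'E'
from h import *
P=np.array([0.544,0.029])
manip.servo_line([*P,.125],rate=0.2); f0=fz()
manip.servo_line([*P,.093],rate=0.06); print(fz()-f0,manip.get_time())
manip.command_gripper(0.040,40); print(manip.get_width(),manip.get_grip_force(),fz()-f0)
manip.servo_line([*P,.10],rate=0.03); print(fz()-f0,manip.get_width(),manip.get_time())
manip.servo_line([*P,.15],rate=0.1); print(fz()-f0,manip.get_width(),manip.get_time())
E
```

```text
[-0.38872321  0.21794137 -0.01663401] 4.9167
0.04001798174232569 0.0 [-0.41787282  1.16633171  1.08533944]
[0.53181658 0.9213411  1.8757873 ] 0.04014342070620213 5.8083
[ 0.11625135  0.30975715 -0.70146145] 0.040194547620608555 6.4583
```

```bash
python3 - <<'E'
from h import *
w=grab("wrist"); t=grab("top"); s=grab("scene")
cv2.imwrite("pics/v1.png",np.hstack([cv2.resize(w["image"],(640,400))[100:400,120:520],cv2.resize(s["image"][110:230,220:380],(400,300),interpolation=3)])[:,:,::-1])
E
```

```text
(no output)
```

View pics/v1.png

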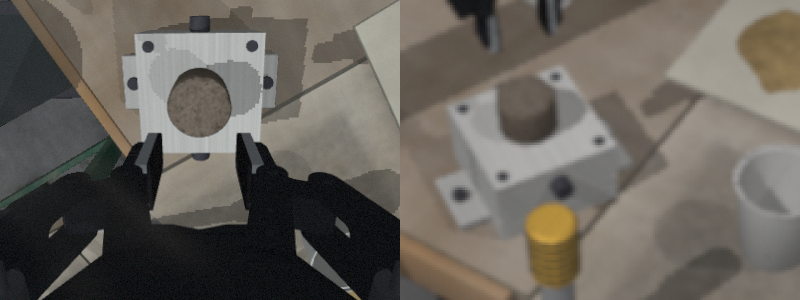

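```bash
python3 - <<'E'
from h import *
w=grab("wrist"); t=grab("top"); s=grab("scene")
print(w["pos"],w["rot"],manip.get_joint_positions(), w["cx"],w["cy"],w["fx"]); print(w["mount"].round(4))
print(R.from_rotvec(w["rot"]).as_matrix().round(3))
T=np.eye(4);T[:3,:3]=R.from_rotvec(w["rot"]).as_matrix();T[:3,3]=w["pos"]
for q in ([0,0,.022],[0,.02,.022],[0,-.02,.022],[.011,.02,.022],[.011,-.02,.022]):
    p=(T@[*q,1])[:3]; print(q,p.round(3),"w",proj(w,p).round(1),"s",proj(s,p).round(1),"t",proj(t,p).round(1))
cv2.imwrite("pics/v2.png",np.hstack([cv2.resize(s["image"][60:180,190:350],(400,300),interpolation=3),cv2.resize(t["image"][140:260,180:340],(400,300),interpolation=3)])[:,:,::-1])
E
```

```text
[0.54343084 0.02896078 0.14924099] [-2.24584559e+00 -2.19539848e+00  1.65179461e-03] [ 3.14186094e-02  3.95764771e-01  1.85710439e+00 -3.99791567e-06
  8.89794394e-01  5.41178774e-02] 318.83704111274744 197.19008913163003 283.67889969835704
[[ 7.000e-04 -9.625e-01 -2.714e-01  6.880e-02]
 [ 1.000e+00  8.000e-04 -1.000e-04  0.000e+00]
 [ 3.000e-04 -2.714e-01  9.625e-01 -1.575e-01]
 [ 0.000e+00  0.000e+00  0.000e+00  1.000e+00]]
[[ 0.023  1.    -0.001]
 [ 1.    -0.023 -0.   ]
 [-0.    -0.001 -1.   ]]
[0, 0, 0.022] [0.543 0.029 0.127] w [318.8 223.2] s [270.1 139.4] t [241.9 201.9]
[0, 0.02, 0.022] [0.563 0.029 0.127] w [348.4 223.2] s [279.1 136.4] t [242.4 192.8]
[0, -0.02, 0.022] [0.523 0.029 0.127] w [289.2 223.1] s [261.  142.5] t [241.4 211.1]
[0.011, 0.02, 0.022] [0.564 0.04  0.127] w [348.9 207.7] s [276.9 133.1] t [237.4 192.5]
[0.011, -0.02, 0.022] [0.524 0.04  0.127] w [288.7 207.6] s [258.9 139.2] t [236.3 210.9]
```

View pics/v2.png

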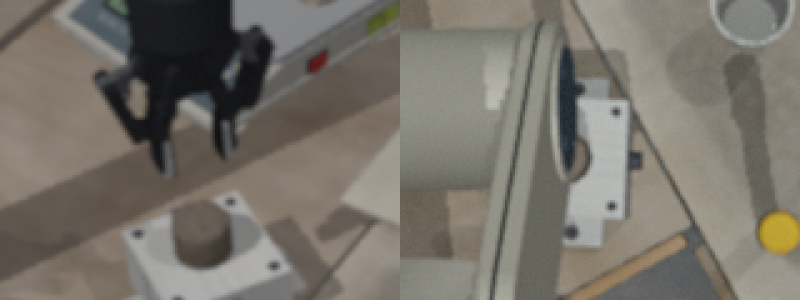

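```bash
python3 - <<'E'
from h import *
w=grab("wrist"); s=grab("scene")
T=np.eye(4);T[:3,:3]=R.from_rotvec(w["rot"]).as_matrix();T[:3,3]=w["pos"]
for a,b in (((257.6,131),(279,236)),((280.4,123),(360,236)),((269,127),(319.5,236))):
    (o1,d1),(o2,d2)=ray(s,*a),ray(w,*b)
    k=np.linalg.lstsq(np.c_[d1,-d2],o2-o1,rcond=None)[0]
    p=(o1+d1*k[0]+o2+d2*k[1])/2; print(p.round(4),"gap",np.linalg.norm(o1+d1*k[0]-o2-d2*k[1]).round(4),"tool",(np.linalg.inv(T)@[*p,1])[:3].round(4))
def x2(im): return cv2.resize(im,None,fx=5,fy=5,interpolation=3)
cv2.imwrite("pics/v3.png",np.hstack([x2(s["image"][85:165,235:305]),x2(w["image"][200:280,260:350])])[:,:,::-1])
E
```

```text
[0.5208 0.0329 0.1567] gap 0.0003 tool [ 0.0034 -0.0229 -0.0073]
[0.5686 0.0319 0.1578] gap 0.0028 tool [ 0.0035  0.0249 -0.0084]
[0.5447 0.0325 0.1573] gap 0.001 tool [ 0.0035  0.0009 -0.0079]
```

View pics/v3.png

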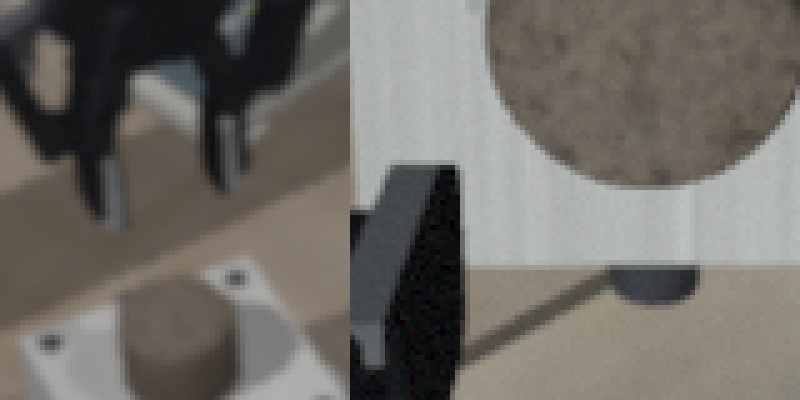

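The scene crop has the tips at (257,131) and (280,123), and the wrist crop has the left tip's edge at (282,233). These triangulate to about 8 mm *behind* the reported TCP at 40 mm opening, not ahead of it. So the fingers closed just above the puck, which hasn't moved. I'll trust the measurement and grasp lower, with a guard on force.

```bash
python3 - <<'E'
from h import *
P=np.array([0.5445,0.0285])
manip.command_gripper(0.085)
manip.servo_line([*P,.10],rate=0.12); f0=fz()
print(guarded(P,.072,.007,4,.06),fz()-f0,manip.get_position(),manip.get_time())
manip.command_gripper(0.040,40); print(manip.get_width(),manip.get_grip_force(),fz()-f0)
if manip.get_width()>.045:
    manip.servo_line([*P,.08],rate=0.03); print(fz()-f0,manip.get_width(),manip.get_time())
    manip.servo_line([*P,.15],rate=0.12); print(fz()-f0,manip.get_width(),manip.get_grip_force(),manip.get_position(),manip.get_time())
E
```

```text
False [-0.33433675  1.00671166 -0.80214021] [0.54462478 0.0285039  0.07212309] 9.2583
0.046756540638721596 40.625795860541984 [-1.95972692  0.39407921  5.33296   ]
[-0.11708093  0.80243191 -1.75648804] 0.04668565562930317 10.1167
[-0.73755991  0.68740026 -3.34580098] 0.046840594200949895 41.27912076422945 [0.54399932 0.02847156 0.14953861] 10.85
```

```bash
python3 - <<'E'
from h import *
Q=np.array([0.5475,0.160])
manip.servo_line([*Q,.15],rate=0.15)
manip.servo_line([*Q,.022],rate=0.12); f0=fz()
print(guarded(Q,-.002,.0015,2.5,.02),fz()-f0,manip.get_position(),manip.get_width(),manip.get_time())
E
```

```text
True [-1.26095574  0.62548291  5.92840441] [0.54772565 0.16006861 0.00653359] 0.04692313733504811 15.8417
```

```bash
python3 - <<'E'
from h import *
Q=np.array([0.5475,0.160])
manip.command_gripper(0.085); manip.servo_line([*Q,.13],rate=0.15)
c=manip.camera("wrist")
C=np.eye(4);C[:3,:3]=np.diag([1,-1,-1.]);C[:3,3]=[.5445,.0298,.29]
T=C@np.linalg.inv(c["mount"]); rv=R.from_matrix(T[:3,:3]).as_rotvec(); print(T[:3,3])
q=manip.solve_ik(T[:3,3],rv); print(q)
manip.move_to(T[:3,3],rv); manip.hold(.2)
w=grab("wrist"); np.save("pics/w.npy",w["image"]); print(manip.get_time())
u=proj(w,[.5445,.0298,.066]); v=proj(w,[.5445,.0298,.03]); print(u,v,283.7*.042/.224)
x,y=np.round(v).astype(int); k=w["image"][y-40:y+40,x-40:x+40]
k2=w["image"][y-26:y+26,x-26:x+26].astype(float); k2=np.clip((k2-k2.min())/(np.percentile(k2,60)-k2.min())*255,0,255).astype(np.uint8)
cv2.imwrite("pics/well.png",np.hstack([cv2.resize(k,(400,400),interpolation=3),cv2.resize(k2,(400,400),interpolation=3)])[:,:,::-1])
E
```

```text
[0.5444497  0.00628734 0.11974005]
[-0.16693079  0.46578922  1.86743767  0.35275931  0.8862276  -0.40125937]
18.2833
[318.93260581 198.68887953] [318.93583194 198.47469916] 53.19375
```

View pics/well.png

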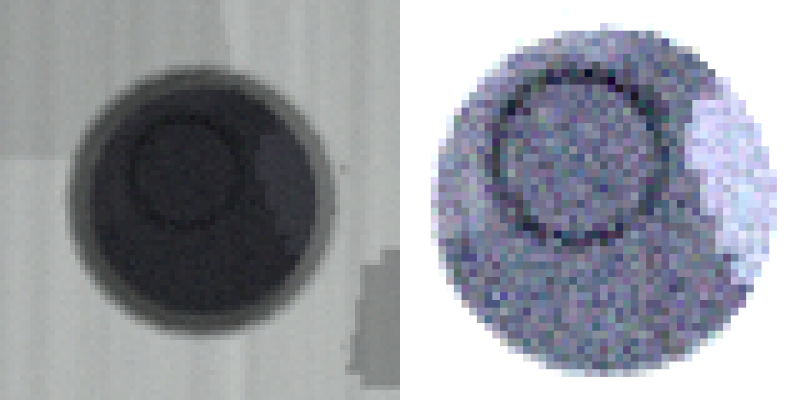

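The contrast-stretched view shows the socket as a dark ring about 22 px wide (20 mm) at (186,172) in the left crop. The well floor is centred at (204,201) and the mouth at (201,202), as predicted. So the socket is about 3.3 mm toward −x and 5.3 mm toward +y from the centre, near (0.541, 0.035). Now the pin.

```bash
python3 - <<'E'
from h import *
p=np.array(manip.get_position()); manip.servo_line([p[0],p[1],.25],rate=.25)
a=np.radians(28); c=manip.camera("wrist")
C=np.eye(4);C[:3,:3]=np.c_[[np.cos(a),np.sin(a),0],[np.sin(a),-np.cos(a),0],[0,0,-1]];C[:3,3]=[.5315,-.257,.42]
T=C@np.linalg.inv(c["mount"]); rv=R.from_matrix(T[:3,:3]).as_rotvec()
manip.move_to(T[:3,3],rv); manip.hold(.2)
w=grab("wrist"); cv2.imwrite("pics/w3.png",w["image"][:,:,::-1])
h=cv2.cvtColor(w["image"],cv2.COLOR_RGB2HSV); m=cv2.inRange(h,(15,150,110),(35,255,255))
n,l,st,ce=cv2.connectedComponentsWithStats(m)
for i in range(1,n):
    if st[i,4]>30: print(st[i],ce[i].round(1),onz(w,*ce[i],.14).round(4))
print(proj(w,[.5315,-.257,.14]),T[:3,3],manip.get_joint_positions(),manip.get_time())
E
```

```text
[ 297   55   40   39 1220] [316.5  74.1] [ 0.4719 -0.1487  0.14  ]
[250 140  16  17 203] [257.9 148.2] [ 0.4556 -0.2413  0.14  ]
[307 185  26  27 502] [320.2 197.1] [ 0.5329 -0.2551  0.14  ]
[318.02160111 198.22262131] [ 0.54242311 -0.27757846  0.24980782] [-0.56120564  0.48402587  1.4766484   0.13714111  1.42192041 -1.08732543] 20.3583
```

View pics/w3.png

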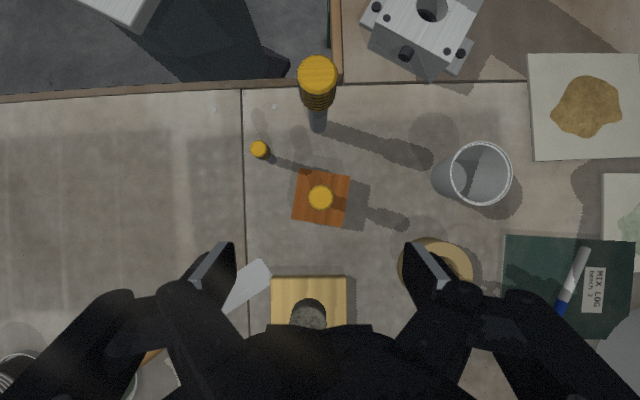

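The view shows the pin's top at (320,197) in its stand at (320,198), with the big pin at (317,74) and the small one at (260,149), both clear of the fingers' path. That makes 9 pictures viewed. Grasp the pin at (0.5327, −0.2555).

```bash
python3 - <<'E'
from h import *
P=np.array([.5327,-.2555]); a=np.radians(28); 
r=best([*P,.22],a); manip.move_to([*P,.22],r)
manip.servo_line([*P,.14],rate=.15); f0=fz()
print(guarded(P,.100,.01,4,.08),fz()-f0,manip.get_position(),manip.get_time())
manip.command_gripper(0.015,70); print(manip.get_width(),manip.get_grip_force(),fz()-f0)
if manip.get_width()>.02:
    manip.servo_line([*P,.11],rate=0.04); print(fz()-f0,manip.get_width())
    manip.servo_line([*P,.30],rate=0.2); manip.hold(.2); print(fz()-f0,manip.get_width(),manip.get_grip_force(),manip.get_position(),manip.get_time())
    w=grab("wrist"); h=cv2.cvtColor(w["image"],cv2.COLOR_RGB2HSV)
    s=grab("scene"); np.save("pics/s.npy",s["image"]); np.save("pics/wp.npy",w["image"])
    h=cv2.cvtColor(s["image"],cv2.COLOR_RGB2HSV); m=cv2.inRange(h,(15,120,90),(35,255,255))
    n,l,st,ce=cv2.connectedComponentsWithStats(m)
    for i in range(1,n):
        if st[i,4]>15: print(st[i],ce[i].round(1))
    p=manip.get_position(); print("expect foot",proj(s,[p[0],p[1],p[2]-.09]),"headtop",proj(s,[p[0],p[1],p[2]+.04]))
E
```

```text
False [ 0.48437215 -0.52493357  0.15751839] [ 0.53282779 -0.25558088  0.10016432] 22.8167
0.023630276866073812 68.8555023749359 [0.66133952 0.23216131 4.23475373]
[ 1.10373008  0.00225707 -1.74315519] 0.023632199690424197
[ 0.03769976 -0.29304385 -1.83154732] 0.023865811654323874 68.78760220482945 [ 0.53222274 -0.25526792  0.29875068] 25.1083
[341 152   7  20  87] [343.4 159.7]
[336 176   9   5  20] [340.2 178. ]
[271 192  20  33 519] [280.6 207. ]
[278 263  11  16 135] [283.3 270.2]
expect foot [336.21816801 214.18366006] headtop [339.33106167 154.99804155]
```

```bash
python3 - <<'E'
from h import *
S=np.array([.5412,.0351]); a=np.radians(28)
p=manip.get_position(); r=manip.get_ee_rot()
manip.move_to([*S,.30],r); print(manip.get_time())
manip.servo_line([*S,.17],rate=.15); manip.hold(.1); f0=fz()
manip.servo_line([*S,.126],rate=.08); print(fz()-f0)
print(guarded(S,.094,.002,6,.03),fz()-f0,manip.get_position(),manip.get_width(),manip.get_time())
E
```

```text
26.325
[ 0.53071046  0.17813584 -0.80113038]
True [-2.20073234 -1.87672812 22.51387101] [0.54256512 0.03499686 0.09620851] 0.023808002514013937 32.1417
```

The pin dropped through to TCP z 0.096, so its foot is at about 6 mm, which is fully home. Release, retreat and verify.

```bash
python3 - <<'E'
from h import *
p=np.array(manip.get_position())
manip.command_gripper(0.06); manip.servo_line([p[0],p[1],.22],rate=.12)
manip.move_to([.42,-.1,.30],best([.42,-.1,.30],np.radians(28))); manip.hold(.2)
s=grab("scene"); t=grab("top")
a=cv2.resize(s["image"][100:260,190:400],(420,320),interpolation=3);b=cv2.resize(t["image"][120:280,150:340],(380,320),interpolation=3)
cv2.imwrite("pics/fin.png",np.hstack([a,b])[:,:,::-1])
print("scene headtop exp",proj(s,[.5415,.035,.136]),"home; if on floor",proj(s,[.5415,.035,.160]),"puck",proj(s,[.5475,.16,.036]),manip.get_time(),manip.get_contact_force())
E
```

```text
scene headtop exp [267.63291827 134.74802358] home; if on floor [266.67619891 125.79512045] puck [251.15065121 133.41648802] 34.9 [ 0.01231318 -0.37812107  0.21948793]
```

View pics/fin.png

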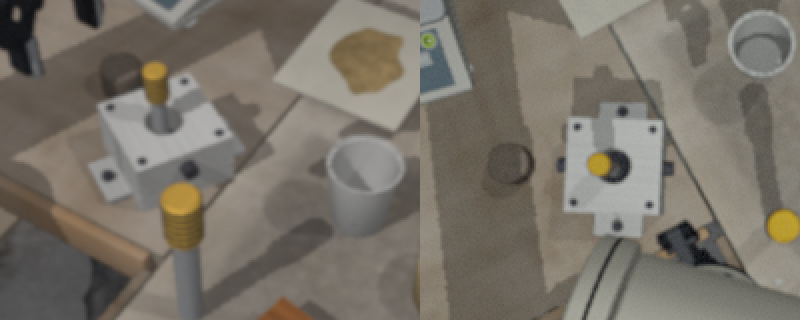

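The head's top is at scene pixel (267.5,134.5), against a prediction of (267.6,134.7) for fully home. The puck stands flat at (250,134), and the cup is where it was.

```bash
python3 -c "
from rig import manip
print(manip.sign_off())"
```

```text
the job is handed in; nothing more can be done
None
```

The job is done and handed in at about 35 s of the 72 s allowed: the puck stands flat on the bench beside the mould, the core pin is upright and fully home in the socket, the gripper is clear, and neither the cup nor the tape was touched.

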